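Refit the sprung guide roller of the film wrapper

TASK

The film wrapper's guide roller has been washed and lies on the ribbed drying mat: put it back in the machine. Set its sprung brass pin into the brass bush on the left, push the roller over against its spring so that the plain steel end comes down between the blocks, feel for the bore in the black block on the right and let the spring carry the steel end fully home, so that both ends sit in their bushes. Ease it in gently - the spring needs only about ten newtons, so never let the roller or the robot bear on the machine with more than 35 N in all - leave everything else where it is, and let go of the roller.

Things in the scene. Friction and masses are not known exactly. Their poses are not given: they have to be found in the camera images.
- wrapper: Low steel film-wrapping machine, fixed, 400 mm deep, 300 wide. Origin on the table below the middle of the guide roller's place; x to its back, y to its left, z up. The roller lies along y, axis 90 mm up. Base tray's top 20 mm up; cheeks reach 20 mm above the axis. Behind: white film roll, radius 42, axis 118 mm back and 66 up; in front: thin cut-off rod 78 mm ahead, 56 up. Open above.
- pin_bush (a point): Centre of the bore's mouth in the fixed brass block on the left (wrapper y = +120 mm), for the sprung pin. Round blind bore 12 mm wide, 8 deep, opening to the wrapper's -y. The block is 40 (x) by 30 (z) by 14 mm (y), bore in its middle, its back on the steel cheek.
- stub_bush (a point): Middle setting of the bore in the black block on the right (inner face at wrapper y = -120 mm), for the steel stub. Bore round, blind, 14.5 mm wide, 10 deep, opening to +y, in the middle of a 40 (x) by 40 (z) by 14 mm (y) block. The block was screwed up or down and locked: the true bore lies 0 to 8 mm above or below this point, straight up or down; this reading does not show it: feel for it.
- roller: Loose guide roller, 0.25 to 0.42 kg: aluminium tube 38 mm in diameter, 226 long, black end rings; hold it round its middle. Origin on the axis, mid-tube; x points to the pin end (y, z turn as it rolls). Brass pin, 8 mm thick, round nose, stands out 24 mm; at the other end a steel stub, 12 mm thick, 8 long, chamfered. When home, the stub is all in and about 14 mm of pin shows.
- pin (a joint): How far the brass pin is pressed into the tube: 0 = fully out, 0.018 m = at its stop. The spring pushes with 5 N when out and 0.4 N more per mm, and it is damped (1 N at 25 mm/s). With the pin's nose at the bottom of its bore the roller passes between the blocks' inner faces (240 mm apart) at 10 mm and more; when home it reads about 0.002.
- pin_tip (a point): Nose of the brass pin, on its axis.
- stub_end (a point): Middle of the end face of the steel stub.
- mat: Fixed grey ribbed drying mat, 300 x 200 mm, rib tops 9 mm above the table; origin under its centre, ribs along its x, 24 mm apart. The roller lies in a groove between two ribs, pin towards the mat's +x, axis 25 mm above the table, 36 mm to the mat's +y side; the brush lies on the mat too.
- brush: Bystander: wooden scrubbing brush on the mat, 100 x 22 x 22 mm, long along x, origin under its centre.
- oil_bottle: Bystander: yellow oil bottle, radius 36 mm, 190 mm high, origin under its centre.
- spray_bottle: Bystander: pale blue spray bottle with black head, radius 36 mm, 200 mm high, origin under its centre.
- scraper: Bystander: dough scraper lying flat, steel blade with dark wooden handle, about 95 x 150 x 26 mm, origin on the table under it.
- bowl: Bystander: steel bowl, rim radius 75 mm, 65 mm high, origin under its centre.
- film_spare: Bystander: spare white film roll standing upright, radius 42 mm, 245 mm high, origin under its centre.
- salt_jar: Bystander: white jar with a steel lid, radius 34 mm, 100 mm high, origin under its centre.

How it is judged (in metres and radians):
On the way, in this order (a step that is already met when the one before it is completed fails the run):
1. the roller is lifted clear of the mat (height (world z) of roller above 0.07 m), for 0.1 s.
2. the sprung pin is in the brass bush and pressed in by more than 8 mm (y of pin_tip in the frame of wrapper above 0.1245 m and x of pin_tip in the frame of wrapper between -0.005 and 0.005 m and z of pin_tip in the frame of wrapper between 0.084 and 0.096 m and value of joint pin above 0.008 m), for 0.1 s.
At the end, for the whole second after the job is handed in: Sprung pin at least 4.5 mm deep in the brass block's bore and steel stub at least 4.5 mm deep in the black block's bore (ends within 5 mm of the bores' line fore and aft), the spring eased to less than 6 mm of press, the roller at rest and let go (y of pin_tip in the frame of wrapper above 0.1245 m and x of pin_tip in the frame of wrapper between -0.005 and 0.005 m and z of pin_tip in the frame of wrapper between 0.084 and 0.096 m and y of stub_end in the frame of wrapper below -0.1245 m and x of stub_end in the frame of wrapper between -0.005 and 0.005 m and z of stub_end in the frame of wrapper between 0.078 and 0.102 m and value of joint pin below 0.006 m and linear speed of roller below 0.01 m/s); the robot touches nothing.
It fails at once if the roller is pressed on the machine with more than 35 N (contact force between roller and wrapper above 35 N).
It fails at once if the robot presses on the machine with more than 35 N (contact force between the arm and wrapper above 35 N).
It fails at once if a bystander is moved by more than 30 mm (distance of any of brush, oil_bottle, spray_bottle, scraper, bowl, film_spare, salt_jar from where it was at the start of the episode above 0.03 m).
It also fails if it takes over 61 s, if anything falls off the work surface, if the arm or the gripper's body presses on something with over 40 N, if the wrist force passes 120 N, or if a joint passes its speed limit or range.

ROBOT

A 6-joint arm with a two-finger parallel gripper is mounted at the origin on the work surface. World frame = base frame: x ahead of the robot, y to its left, z up, the work surface at z = 0. Lengths are in mm, angles in rad, forces in N, time in s.
With the tool pointing down it reaches from about 150 to 775 mm from the base axis. Payload 6.1 kg.
Tool frame: the origin (TCP) lies at the centre of the arm's flange, where the gripper is bolted on; the fingertips stand 173 mm ahead of it and the grasp point (between the pads) lies 155 mm ahead of it (env.finger_overhang is the distance from the TCP to the fingertips, in mm); z points along the fingers, y is the direction in which the jaws open and shut (so a half turn about z gives the same grasp; the last joint's range is limited). The gripper opens to 85 mm and grips with 20 to 120 N. Pads are 22 mm wide; open, the fingers measure 114 mm over their backs; the gripper's body (76 mm by 85 mm) begins 54 mm behind the grasp point. The pads swing forward as they close: fully open they stand 13 mm farther back than shut.
Start: joints at [1.24, 0.126, -0.04, 1.405, 0, 1.571], TCP at [170.513, 496.522, 404.695] pointing down, gripper open.
Joint ranges: [-2.72, 2.72], [-0.95, 1.95], [-1.27, 1.35], [-1.78, 2.02], [-1.46, 1.47], [-3.14, 3.14]. Speed limits (rad/s): [2.39, 2.39, 3.01, 3.14, 3.14, 3.14].

INTERFACE

Orientations are given as a 3x3 rotation matrix whose columns are the frame's x, y, z axes.
In Python, from station import env gives the robot as it stands.
- The arm moves only by the shell command python3 -m jog 'ROWS'. ROWS is JSON, a list of rows, each a list of 7 numbers: the shift along the tool's x, y, z as a fraction of full scale, then the turn, a rotation vector about the tool's x, y, z as a fraction of full scale, then the closure, from 0 (fully open) to 1 (shut). A call has 1 to 20 rows; each row is the pose to reach, as a shift and turn from the pose commanded when the call began, along the tool's axes at that moment; what a row does not reach only later rows make up. Full scale, the value 1, is 0.2 m for a shift and 30 degrees for a turn. A row lasts 1/8 s, in which the tool goes at most 62.5 mm and 10.7 degrees, less where a joint would pass 70% of its speed; a pose out of reach is approached as far as the arm can. A call with a number of a shift or a turn outside -1 to 1 is refused whole. A call with a gripper value outside its range is refused whole. The fingers move at their own pace and stop on an object; the grip force is fixed at half the most. Time passes only in rows, so rows that repeat a pose let the fingers close. It gives the time, the measured TCP pose, the force and the opening at its end, in the units of the state.
- env.get_state(): the state, without advancing time (a new reading comes with each control period).
- env.snapshot(name): name is "scene" or "top" or "wrist"; returns a dict with "frame" (400x640x3 uint8, red, green, blue), "fx", "fy", "cx", "cy" (pixels), "extrinsics" (4x4, takes a point from world to camera coordinates). Camera axes: x right, y up, looking along -z (the intrinsics and any distortion apply to the point x, -y, -z); pixel columns grow to the right and rows downward; lengths in mm; the calibration is good to about 2 mm. A picture is of the moment at which its call begins. There is no depth.
- env.finish_job(): hands the job in, once; it reports no verdict.
Trained networks look in a picture, given as the dict that the camera call returned (one of the last four; its "shot" number tells which), for a name from the list of things; names that differ only in an ending like _2 or _b are one class to them, and where a whole thing is asked for, a point or a joint stands for the part that bears it (a point fixed in the world has none). Each returns a list of dicts, best first, with "score" (0 to 1); they miss things now and then, are a little off and sometimes report something else, mostly with a low value. They report only what shows in the picture. A call takes as long as a camera call.
- env.cut_out(target, picture): "region" (400x640 bool, what is visible of it) and "bbox" ([centre column, centre row, width, height] in pixels, round what is visible of it).
The state is a dict: "t": time; "joints": joint angles; "qd": joint speeds; "joint_torque": joint torques, N m; "tool_pos": TCP position; "tcp_rot": TCP orientation; "contact_force": force on the tool from outside, world axes, zero at the start; "moment": the same for the moment, N m; "finger_gap": finger opening in mm.
Only numpy, scipy, OpenCV 4.12 (cv2) and the standard library are available. Lean on these libraries where they do the work, as an engineer would, in place of code of your own. Each camera call takes 0.05 s, during which the arm holds its last target.

## Working session

There is one attempt and no reset: what is moved stays moved. The work goes in short steps, Python scripts to look and compute and a shell command to move; the robot and the scene stay as the last step left them, time stands still between calls to the robot, and variables do not carry over. Pictures are saved under pics/ and viewed, and the job is handed in when it is done.

```bash
ls; mkdir -p pics; python3 - <<'E'
from station import env
import cv2
s=env.get_state()
for k,v in s.items(): print(k,v)
for n in ["scene","top","wrist"]:
    p=env.snapshot(n); cv2.imwrite(f"pics/{n}0.png",p["frame"][:,:,::-1]); print(n,p["fx"],p["fy"],p["cx"],p["cy"],p["extrinsics"], p.keys())
E
```

```text
pics
t 0.0
joints [ 1.24000626e+00  1.26406957e-01 -4.06033770e-02  1.40547873e+00
  1.15191205e-06  1.57081397e+00]
qd [ 0.00044794  0.00132561  0.00028819  0.00148666  0.00116859 -0.00125009]
joint_torque [ 1.05023904e-03 -4.35917366e+01  3.52920985e+01  1.72843487e-02
  2.23912059e-05 -6.35697276e-06]
tool_pos [170.46766005 496.40041976 403.9162578 ]
tcp_rot [[-9.45780301e-01  3.24806587e-01 -5.50875110e-04]
 [ 3.24807054e-01  9.45778946e-01 -1.60059574e-03]
 [ 1.12204002e-06 -1.69274005e-03 -9.99998567e-01]]
contact_force [ 0.45945923 -0.33984046  0.0220035 ]
moment [-0.03536028 -0.01685087  0.02733658]
finger_gap 85.54150391197194
scene 439.1391297534863 439.1391297534863 317.7881527591594 197.50767392323678 [[ 6.58647862e-01  7.52267197e-01 -1.66450773e-02 -3.50068318e+02]
 [-6.34498136e-01  5.67154147e-01  5.25117404e-01  3.35130149e+02]
 [ 4.04468922e-01 -3.35306185e-01  8.50867001e-01 -1.74103862e+03]
 [ 0.00000000e+00  0.00000000e+00  0.00000000e+00  1.00000000e+00]] dict_keys(['frame', 'fx', 'fy', 'cx', 'cy', 'extrinsics', 'shot'])
top 364.5737950300255 364.5737950300255 319.74952614779824 200.14694247945965 [[-6.15658546e-03 -9.99781008e-01  2.00008235e-02 -4.41338290e+01]
 [ 9.94332860e-01 -3.99775436e-03  1.06236443e-01 -5.93570373e+02]
 [-1.06133219e-01  2.05415298e-02  9.94139721e-01 -1.17125700e+03]
 [ 0.00000000e+00  0.00000000e+00  0.00000000e+00  1.00000000e+00]] dict_keys(['frame', 'fx', 'fy', 'cx', 'cy', 'extrinsics', 'shot'])
wrist 305.7435758683057 305.7435758683057 320.281419997567 197.5007115814499 [[ 3.24709125e-01  9.45813805e-01 -4.80959789e-04 -5.25184324e+02]
 [-9.13626606e-01  3.13527264e-01 -2.58818621e-01  3.35025769e+01]
 [-2.44643431e-01  8.44801857e-02  9.65925820e-01 -3.77882151e+02]
 [ 0.00000000e+00  0.00000000e+00  0.00000000e+00  1.00000000e+00]] dict_keys(['frame', 'fx', 'fy', 'cx', 'cy', 'extrinsics', 'shot'])
```

View pics/scene0.png

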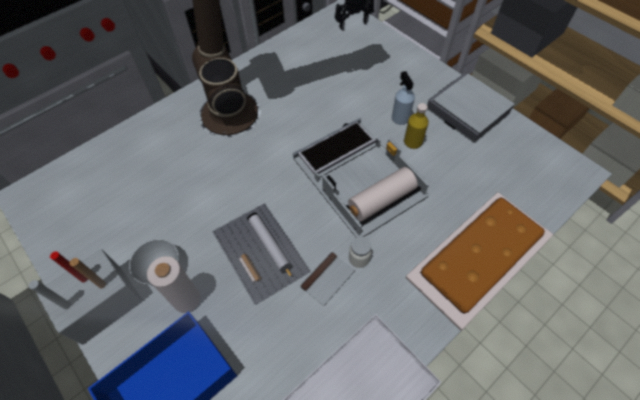

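View pics/top0.png

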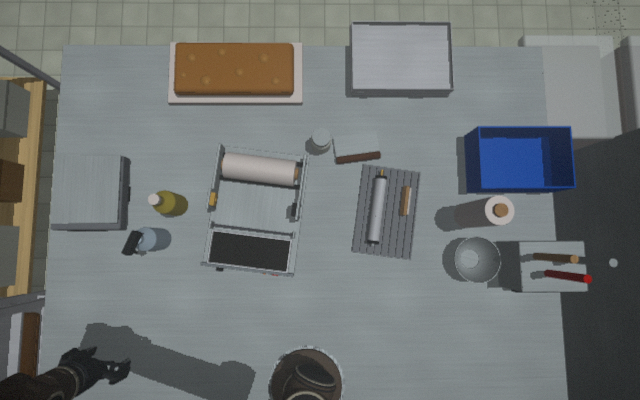

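View pics/wrist0.png

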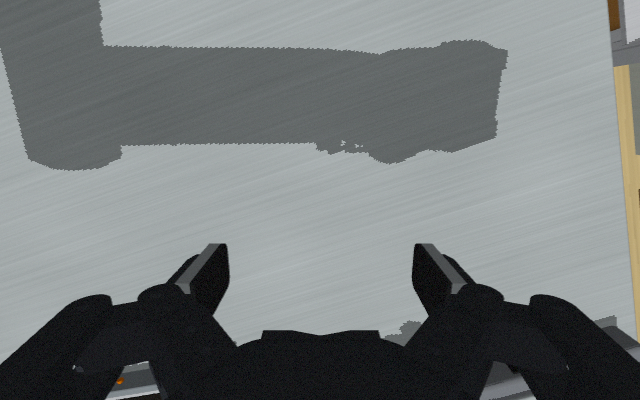

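The roller lies on the mat with its pin end at top-image (380,173) and its stub end near (373,240). The brass block is at (212,199) and the black block at (294,211). Next I'll measure them.

```bash
cat > h.py <<'E'
import numpy as np, cv2
from station import env
def proj(p,P):
    E=p["extrinsics"]; c=(np.atleast_2d(P)@E[:3,:3].T)+E[:3,3]
    d=-c[:,2]
    return np.stack([p["cx"]+p["fx"]*c[:,0]/d, p["cy"]-p["fy"]*c[:,1]/d],1)
def ray(p,uv,z):
    E=p["extrinsics"]; R=E[:3,:3]; C=-R.T@E[:3,3]
    uv=np.atleast_2d(uv).astype(float)
    d=np.stack([(uv[:,0]-p["cx"])/p["fx"],-(uv[:,1]-p["cy"])/p["fy"],-np.ones(len(uv))],1)@R
    t=(z-C[2])/d[:,2]
    return C+d*t[:,None]
def save(name,img,box=None,s=1):
    if box: img=img[box[1]:box[3],box[0]:box[2]]
    img=cv2.resize(img,None,fx=s,fy=s,interpolation=cv2.INTER_CUBIC)
    cv2.imwrite("pics/"+name,img[:,:,::-1])
def rect(mask):
    c=max(cv2.findContours(mask.astype(np.uint8),0,2)[0],key=cv2.contourArea); return cv2.minAreaRect(c),c
E
python3 - <<'E'
from h import *
for cam in ["top","scene"]:
    p=env.snapshot(cam)
    for n in ["roller","mat","wrapper","pin_tip","stub_end","pin","pin_bush","stub_bush","brush","salt_jar","film_spare","oil_bottle","spray_bottle"]:
        r=env.cut_out(n,p)
        for d in r[:2]:
            m=d["region"]; b,_=rect(m)
            print(cam,n,round(d["score"],2),np.round(d["bbox"],1),m.sum(), np.round(ray(p,d["bbox"][:2],25)[0],0),np.round(b[0],1),np.round(b[1],1),round(b[2],1))
    if cam=="top":
        save("top_c.png",p["frame"],(195,140,315,280),4.2)
        save("top_r.png",p["frame"],(340,150,440,270),5)
    else:
        save("sc_c.png",p["frame"],(285,110,435,240),4.5)
E
```

```text
top roller 0.95 [377.6 210.2  21.3  71.7] 751 [ 560. -239.   25.] [376.7 209.6] [11.4 71.7] 6.6
top roller 0.63 [385.4 214.8  67.1  95.7] 4165 [ 544. -265.   25.] [386.2 212.6] [60.3 90. ] 7.3
top mat 0.55 [385.6 212.   64.   97. ] 3985 [ 554. -266.   25.] [386.2 211.8] [59.9 88. ] 7.6
top wrapper 0.64 [254.1 212.8 107.8 135.1] 11491 [553. 169.  25.] [253.3 212. ] [ 97.4 126.2] 7.5
top stub_end 0.68 [377.5 208.7  19.3  75.5] 782 [ 565. -239.   25.] [376.8 208.1] [11.6 72.7] 7.5
top pin_bush 0.85 [254.9 208.3 108.  135.7] 11295 [568. 167.  25.] [253.2 211.8] [ 97.  125.2] 8.0
top stub_bush 0.85 [253.9 210.7 104.2 127.7] 11179 [560. 170.  25.] [253.3 211.9] [ 97.4 123.8] 6.9
top brush 0.58 [406.1 200.7  13.5  27.3] 279 [ 591. -335.   25.] [405.4 200.6] [10.  29.7] 8.7
top salt_jar 0.66 [321.3 141.9  17.6  23.6] 435 [792. -54.  25.] [320.5 140.5] [25. 19.] 90.0
top film_spare 0.62 [484.2 212.2  61.8  32.7] 1547 [ 551. -596.   25.] [483.1 211.7] [29.7 60.5] 85.2
top film_spare 0.21 [143.7 240.1  45.7  23.1] 909 [466. 526.  25.] [145.1 240.1] [23.4 49.1] 81.6
top oil_bottle 0.81 [169.3 20
[... 963 characters left out ...]
2.1
scene brush 0.65 [252.2 268.6  23.2  29.2] 274 [ 601. -331.   25.] [249.7 267.5] [31.   9.6] 59.0
scene salt_jar 0.61 [360.9 251.8  23.4  24.1] 567 [784. -39.  25.] [359.5 251. ] [30. 21.] 90.0
scene film_spare 0.9 [174.9 285.4  52.6  58.4] 1841 [ 488. -541.   25.] [174.2 283.5] [61.8 33.8] 46.6
scene film_spare 0.32 [265.2 242.8  40.7  57.3] 758 [ 558. -247.   25.] [269.5 243.3] [69.3 12.2] 56.3
scene oil_bottle 0.7 [413.6 126.5  20.9  49.4] 757 [546. 469.  25.] [416.6 125.4] [20.3 47.1] 16.4
scene oil_bottle 0.67 [358.5 253.3  22.6  29.2] 577 [783. -49.  25.] [359. 252.] [30. 22.] 90.0
scene spray_bottle 0.82 [402.8  97.8  22.2  51.3] 857 [417. 547.  25.] [404.   98.4] [19.8 53.7] 11.3
```

View pics/top_c.png

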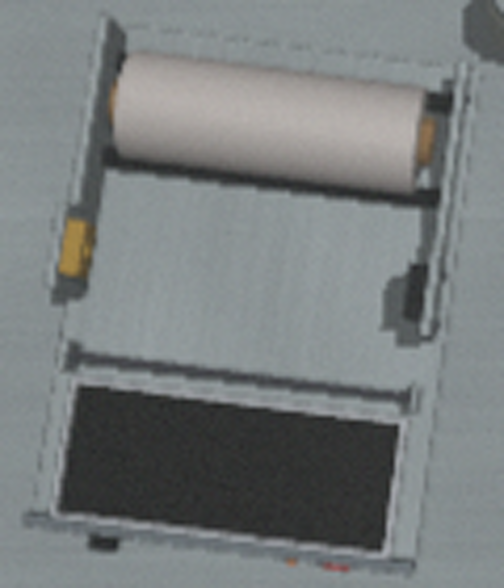

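View pics/sc_c.png

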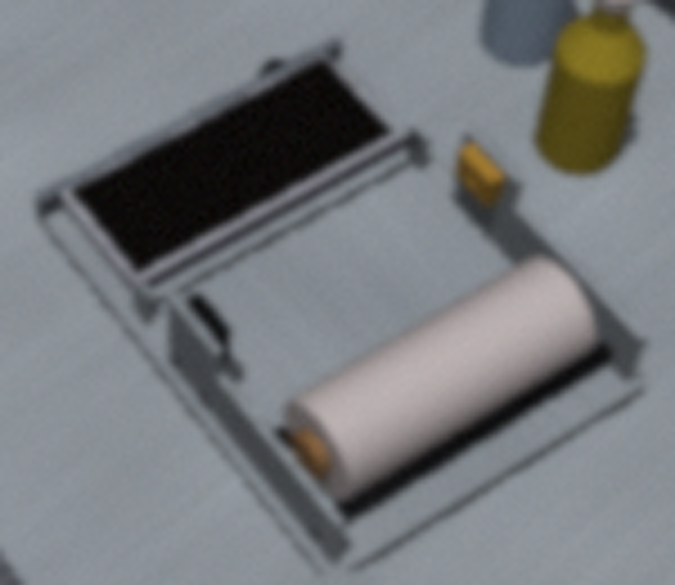

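View pics/top_r.png

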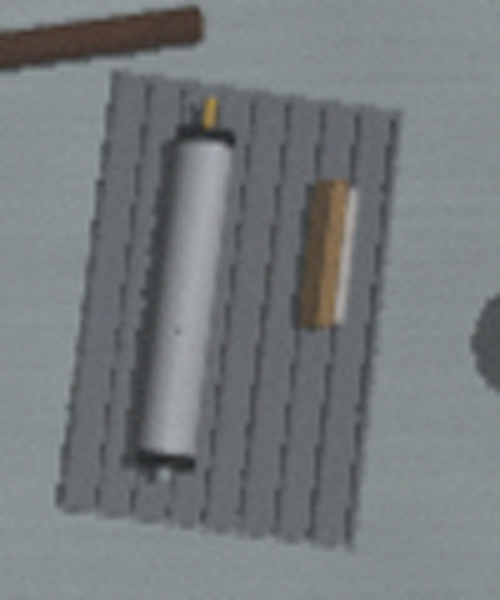

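```bash
python3 - <<'E'
from h import *
p=env.snapshot("top")
o=np.array([340,150]); 
mc=np.array([(115,72),(400,110),(352,548),(58,508)])/5+o
w=ray(p,mc,7); print(np.round(w,0)); print("mat c",w.mean(0), "sides",np.linalg.norm(w[1]-w[0]),np.linalg.norm(w[2]-w[1]))
ax=(w[0]-w[3])+(w[1]-w[2]); a=np.arctan2(ax[1],ax[0]); print("mat yaw deg",np.degrees(a))
c=w.mean(0)[:2]+36*np.array([-np.sin(a),np.cos(a)]); print("roller y-line pt",c)
e=np.array([(211,98),(208,136),(167,462),(165,477)])/5+o
print("pin tip, ring, ring, stub",np.round(ray(p,e,32),1))
o=np.array([195,140])
# cheek tops z110, front ends; base corners
q=np.array([(55,290),(430,335)])/4.2+o; print("cheek front", np.round(ray(p,q,110),1))
q=np.array([(65,218),(93,222),(85,278),(57,272)])/4.2+o; print("brass", np.round(ray(p,q,105),1))
q=np.array([(412,265),(425,268),(420,320),(404,317)])/4.2+o; print("black", np.round(ray(p,q,110),1))
q=np.array([(66,365),(415,405)])/4.2+o; print("rod", np.round(ray(p,q,56),1))
E=p["extrinsics"];print("cam",-E[:3,:3].T@E[:3,3])
E
```

```text
[[ 718. -196.    7.]
 [ 691. -391.    7.]
 [ 396. -348.    7.]
 [ 424. -153.    7.]]
mat c [ 557.20051014 -271.94107242    7.        ] sides 196.61012517379066 298.6255323117996
mat yaw deg -8.309336485163236
roller y-line pt [ 562.40313815 -236.31899132]
pin tip, ring, ring, stub [[ 695.2 -256.6   32. ]
 [ 669.5 -253.9   32. ]
 [ 453.7 -221.8   32. ]
 [ 444.  -220.2   32. ]]
cheek front [[559.  296.2 110. ]
 [524.8  23.4 110. ]]
brass [[612.5 291.7 105. ]
 [609.5 271.2 105. ]
 [568.1 276.  105. ]
 [572.6 296.5 105. ]]
black [[576.2  36.6 110. ]
 [574.   27.1 110. ]
 [535.8  30.7 110. ]
 [538.1  42.4 110. ]]
rod [[506.3 301.8  56. ]
 [474.5  37.   56. ]]
cam [ 465.62553644  -22.43770205 1228.3346242 ]
```

```bash
python3 -m jog '[[-0.76,-0.708,0,0,0,0,0],[-0.76,-0.708,0,0,0,0,0],[-0.76,-0.708,0,0,0,0,0],[-0.76,-0.708,0,0,0,0,0]]'; python3 -m jog '[[-0.76,-0.708,0,0,0,0,0],[-0.76,-0.708,0,0,0,0,0],[-0.76,-0.708,0,0,0,0,0],[-0.76,-0.708,0,0,0,0,0]]';python3 -m jog '[[-0.76,-0.708,0,0,0,0,0],[-0.76,-0.708,0,0,0,0,0],[-0.76,-0.708,0,0,0,0,0],[-0.76,-0.708,0,0,0,0,0]]'
```

```text
t: 2.1
tool_pos: [268.9, 310.7, 405.1]
tcp_rot: [[-0.945, 0.328, 0.001], [0.328, 0.945, 0.0], [-0.001, 0.0, -1.0]]
contact_force: [-0.5, 0.6, 0.2]
finger_gap: 85.4
t: 2.6
tool_pos: [366.9, 127.2, 404.9]
tcp_rot: [[-0.944, 0.329, 0.001], [0.329, 0.944, -0.0], [-0.001, 0.0, -1.0]]
contact_force: [0.3, -0.0, 0.4]
finger_gap: 85.5
t: 3.1
tool_pos: [464.8, -56.1, 404.3]
tcp_rot: [[-0.945, 0.328, -0.0], [0.328, 0.945, -0.0], [0.0, -0.0, -1.0]]
contact_force: [-0.2, 0.2, -0.9]
finger_gap: 85.6
```

```bash
python3 -m jog '[[-0.76,-0.708,0.4,0,0,-0.355,0],[-0.76,-0.708,0.4,0,0,-0.355,0],[-0.76,-0.708,0.4,0,0,-0.355,0],[-0.76,-0.708,0.4,0,0,-0.355,0],[-0.76,-0.708,0.4,0,0,-0.355,0]]'; python3 - <<'E'
from h import *
p=env.snapshot("wrist"); save("w1.png",p["frame"]); import pickle; pickle.dump({k:p[k] for k in p},open("w1.pkl","wb"))
s=env.get_state(); print(s["tool_pos"],s["tcp_rot"],s["joints"])
P=[[562,-237,25],[673,-253,25],[450.6,-220.7,25]]
print(proj(p,P))
E
```

```text
t: 3.72
tool_pos: [562.0, -237.9, 322.5]
tcp_rot: [[-0.989, 0.146, -0.003], [0.146, 0.989, 0.001], [0.003, 0.001, -1.0]]
contact_force: [0.4, -0.1, 0.2]
finger_gap: 85.4
[ 561.64706022 -236.80283138  323.64292463] [[-9.89411219e-01  1.45125764e-01 -1.98800065e-03]
 [ 1.45123448e-01  9.89412748e-01  1.26452747e-03]
 [ 2.15046870e-03  9.62632157e-04 -9.99997224e-01]] [-3.99084747e-01  2.97038955e-01 -3.94268025e-03  1.27213784e+00
  3.92669446e-04 -2.53446089e-01]
[[320.08987563 191.68889541]
 [320.5023318  301.39988122]
 [319.8769954   55.79957609]]
```

View pics/w1.png

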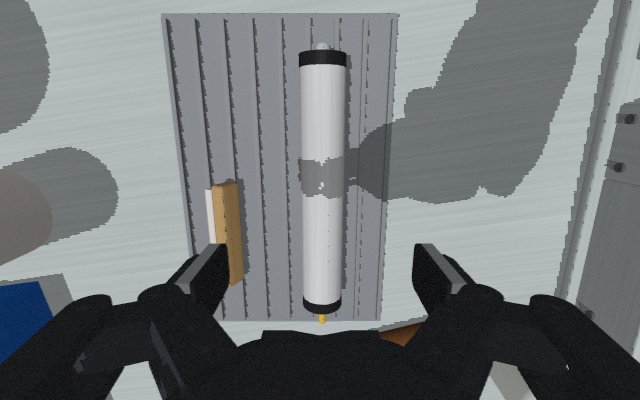

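```bash
python3 - <<'E'
from h import *
import pickle
p=pickle.load(open("w1.pkl","rb"))
f=p["frame"]; 
for r in (100,130,220,260,290): print(r,[int(v) for v in f[r,295:352].mean(1)])
print([ (r,int(f[r,322].mean())) for r in list(range(38,72))+list(range(288,326))])
print(proj(p,[[562+112*.989,-237-112*.146,44],[562-112*.989,-237+112*.146,44],[562+112*.989,-237-112*.146,25],[562-112*.989,-237+112*.146,25]]))
print(proj(p,[[562,-237,25],[562+19*.146,-237+19*.989,25],[562-19*.146,-237-19*.989,25]]))
E
```

```text
100 [141, 138, 141, 137, 135, 141, 159, 168, 173, 177, 183, 185, 188, 191, 191, 194, 193, 197, 199, 200, 202, 203, 201, 201, 199, 199, 200, 202, 203, 203, 202, 201, 200, 199, 196, 192, 188, 186, 187, 184, 182, 176, 174, 169, 164, 157, 149, 144, 135, 112, 89, 82, 84, 84, 86, 101, 140]
130 [139, 139, 139, 139, 139, 132, 153, 165, 171, 176, 178, 183, 189, 189, 193, 195, 195, 195, 197, 197, 201, 199, 200, 202, 202, 199, 199, 201, 202, 201, 201, 200, 202, 198, 194, 190, 187, 186, 185, 182, 178, 173, 171, 165, 162, 152, 146, 139, 116, 100, 84, 80, 86, 83, 101, 138, 139]
220 [137, 140, 137, 140, 139, 137, 138, 151, 167, 177, 180, 183, 186, 189, 193, 195, 198, 201, 200, 199, 200, 202, 203, 205, 206, 201, 203, 203, 203, 200, 202, 200, 199, 193, 189, 188, 186, 184, 182, 178, 175, 168, 163, 156, 143, 139, 123, 100, 84, 82, 85, 99, 140, 137, 137, 139, 138]
260 [138, 138, 138, 139, 139, 136, 138, 140, 160, 175, 180, 181, 184, 185, 191, 196, 198, 201, 202, 201, 203, 204, 206, 207, 205, 202, 204, 202, 198, 199, 200, 199, 195, 188, 188, 186, 182, 182, 176, 173, 170, 164, 155, 145, 135, 129, 105, 91,
[... 645 characters left out ...]
05), (68, 204), (69, 203), (70, 204), (71, 205), (288, 201), (289, 202), (290, 202), (291, 201), (292, 203), (293, 202), (294, 201), (295, 201), (296, 202), (297, 201), (298, 202), (299, 200), (300, 202), (301, 201), (302, 201), (303, 201), (304, 166), (305, 29), (306, 34), (307, 32), (308, 34), (309, 35), (310, 38), (311, 34), (312, 36), (313, 34), (314, 100), (315, 145), (316, 144), (317, 148), (318, 146), (319, 138), (320, 147), (321, 145), (322, 145), (323, 143), (324, 185), (325, 183)]
[[320.14651998 313.13691102]
 [320.08708073  51.80434071]
 [320.11753337 301.24255888]
 [320.05577935  56.63186363]]
[[320.08987563 191.68889541]
 [341.21096923 191.67740976]
 [298.96336763 191.70038402]]
```

```bash
python3 -m jog '[[0,0.007,0.3,0,0,0,0],[0,0.007,0.6,0,0,0,0],[0,0.007,0.713,0,0,0,0],[0,0.007,0.713,0,0,0,0],[0,0.007,0.713,0,0,0,0.3],[0,0.007,0.713,0,0,0,1],[0,0.007,0.713,0,0,0,1],[0,0.007,0.713,0,0,0,1],[0,0.007,0.713,0,0,0,1],[0,0.007,0.713,0,0,0,1]]'; python3 - <<'E'
from h import *
p=env.snapshot("wrist"); save("w2.png",p["frame"])
s=env.get_state(); print(s["tool_pos"],s["contact_force"],s["finger_gap"])
E
```

```text
t: 5.03
tool_pos: [562.3, -236.0, 184.2]
tcp_rot: [[-0.989, 0.145, 0.003], [0.145, 0.989, -0.002], [-0.003, -0.002, -1.0]]
contact_force: [-1.0, -1.7, 5.8]
finger_gap: 36.6
[ 562.32033575 -235.94245351  184.16782951] [-1.30176202 -1.41119532  6.4094953 ] 36.47370482751383
```

View pics/w2.png

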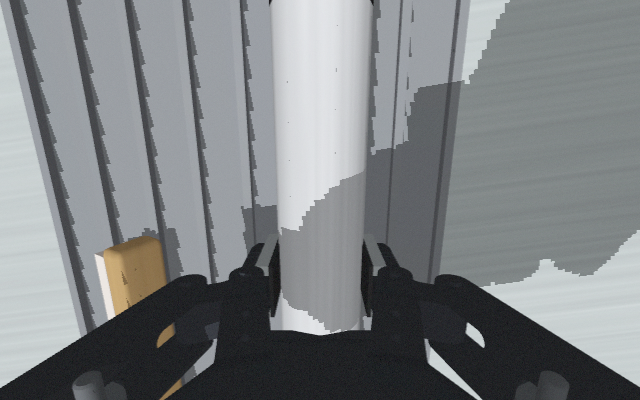

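```bash
python3 -m jog '[[0,0,-0.1,0,0,0,1],[0,0,-0.3,0,0,0,1],[0,0,-0.6,0,0,0,1],[0,0,-0.75,0,0,0,1],[0,0,-0.75,0,0,0,1],[0,0,-0.75,0,0,0,1]]'; python3 - <<'E'
from h import *
p=env.snapshot("wrist"); save("w3.png",p["frame"])
p=env.snapshot("scene"); save("s3.png",p["frame"],(200,150,400,310),4)
p=env.snapshot("top"); save("t3.png",p["frame"],(300,100,460,260),4)
s=env.get_state(); print(s["tool_pos"],s["contact_force"],s["moment"],s["finger_gap"])
E
```

```text
t: 5.82
tool_pos: [561.4, -235.2, 330.3]
tcp_rot: [[-0.99, 0.144, -0.002], [0.144, 0.99, 0.001], [0.002, 0.001, -1.0]]
contact_force: [-0.2, 0.5, -4.4]
finger_gap: 36.0
[ 561.37001958 -235.09289602  329.79870883] [ 0.52368378  0.08226513 -3.41792682] [0.01179432 0.00607707 0.01249978] 36.294195573662876
```

View pics/w3.png

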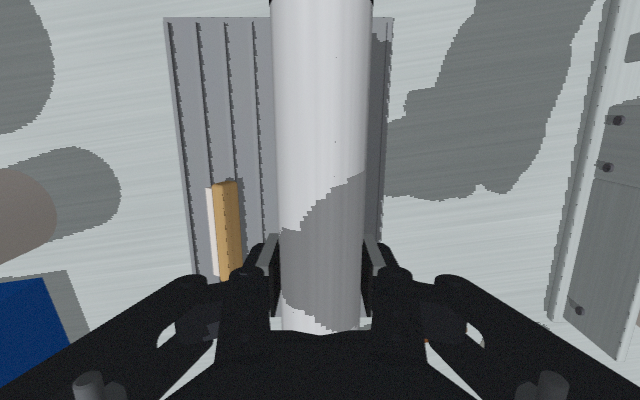

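View pics/s3.png

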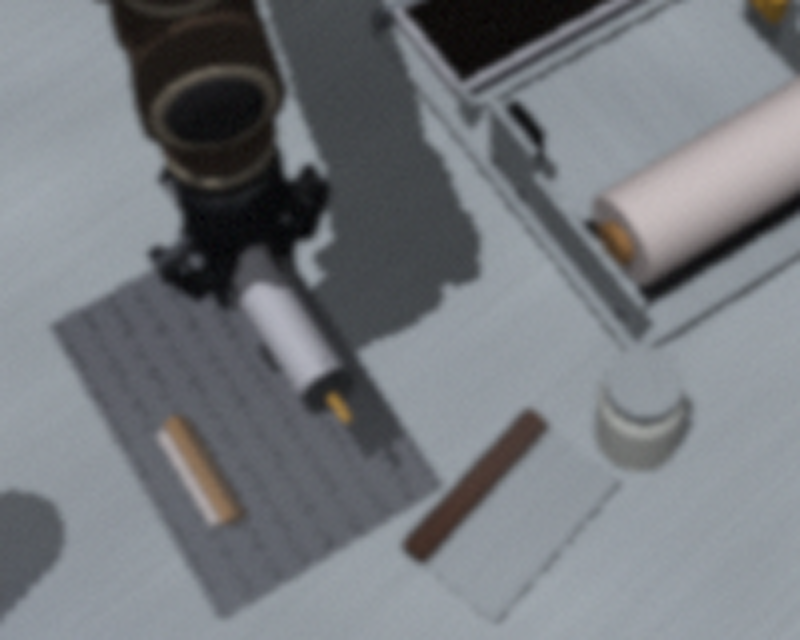

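```bash
python3 - <<'E'
from h import *
p=env.snapshot("wrist"); s=env.get_state()
E=p["extrinsics"];C=-E[:3,:3].T@E[:3,3]; R=s["tcp_rot"]; t=s["tool_pos"]
print(t, "cam in tool",R.T@(C-t), "\n axes cols in tool", np.round(R.T@E[:3,:3].T,3))
Ec=R.T@E[:3,:3].T; cc=R.T@(C-t)
# pred views
a=np.radians(-7); W=np.array([[np.cos(a),-np.sin(a),0],[np.sin(a),np.cos(a),0],[0,0,1]]); o=np.array([573,159,0])
Rt=W@np.array([[0,-1,0],[-1,0,0],[0,0,-1.]])  # tool x=-y_w, tool y=-x_w
print(Rt)
for wx,wy,z in [(-110,0,400),(-110,0,450),(-90,40,420)]:
    T=o+W@np.array([wx,wy,z]); Cw=T+Rt@cc; Rw=Rt@Ec
    E2=np.eye(4);E2[:3,:3]=Rw.T;E2[:3,3]=-Rw.T@Cw
    q=dict(p);q["extrinsics"]=E2
    pts=np.array([[0,127,105],[0,-127,110],[-78,0,56],[118,0,66]])
    print(wx,wy,z,T,np.round(proj(q,o+pts@W.T)).tolist())
E
```

```text
[ 561.44688251 -235.13825194  330.09489648] cam in tool [65.49936808  0.53570583 30.84346074] 
 axes cols in tool [[ 0.     0.966  0.259]
 [ 1.     0.    -0.001]
 [-0.001  0.259 -0.966]]
[[-0.12186934 -0.99254615  0.        ]
 [-0.99254615  0.12186934  0.        ]
 [ 0.          0.         -1.        ]]
-110 0 400 [463.81992332 172.40562777 400.        ] [[209.0, 316.0], [176.0, 33.0], [289.0, 181.0], [94.0, 183.0]]
-110 0 450 [463.81992332 172.40562777 450.        ] [[224.0, 288.0], [200.0, 47.0], [293.0, 172.0], [125.0, 174.0]]
-90 40 420 [488.54562009 209.67008697 420.        ] [[232.0, 269.0], [206.0, -16.0], [308.0, 140.0], [120.0, 141.0]]
```

```bash
python3 -m jog '[[0.326,0.689,-0.2,0,0,-1,1],[0.326,0.689,-0.2,0,0,-1,1],[0.326,0.689,-0.2,0,0,-1,1],[0.326,0.689,-0.2,0,0,-1,1]]'; python3 -m jog '[[-0.062,0.76,-0.2,0,0,-1,1],[-0.062,0.76,-0.2,0,0,-1,1],[-0.062,0.76,-0.2,0,0,-1,1],[-0.062,0.76,-0.2,0,0,-1,1]]'; python3 -m jog '[[-0.433,0.627,-0.2,0,0,-1,1],[-0.433,0.627,-0.2,0,0,-1,1],[-0.433,0.627,-0.2,0,0,-1,1],[-0.433,0.627,-0.2,0,0,-1,1],[-0.433,0.627,-0.2,0,0,-1,1]]'; python3 - <<'E'
from h import *
import pickle
p=env.snapshot("wrist"); save("w4.png",p["frame"])
s=env.get_state(); print(s["tool_pos"],s["tcp_rot"],s["joints"],s["contact_force"],s["finger_gap"])
pickle.dump((p,s),open("w4.pkl","wb"))
E
```

```text
t: 6.52
tool_pos: [516.6, -87.7, 372.5]
tcp_rot: [[-0.928, -0.373, 0.0], [-0.373, 0.928, 0.0], [-0.0, -0.0, -1.0]]
contact_force: [1.0, -0.4, -2.7]
finger_gap: 36.0
t: 7.02
tool_pos: [472.5, 57.4, 412.1]
tcp_rot: [[-0.619, -0.786, 0.0], [-0.786, 0.619, -0.0], [-0.0, -0.0, -1.0]]
contact_force: [-0.7, 0.0, -2.8]
finger_gap: 36.1
t: 7.65
tool_pos: [428.5, 201.1, 451.1]
tcp_rot: [[-0.148, -0.989, -0.001], [-0.989, 0.148, -0.001], [0.001, 0.001, -1.0]]
contact_force: [-0.2, 0.2, -3.7]
finger_gap: 36.3
[428.48908171 200.90265041 451.15835451] [[-1.48109437e-01 -9.88970333e-01 -1.12904271e-03]
 [-9.88970076e-01  1.48110747e-01 -1.18133153e-03]
 [ 1.33552520e-03  9.41623102e-04 -9.99998665e-01]] [ 4.38581390e-01  3.33002953e-02 -3.90689638e-02  1.49995091e+00
 -5.90070188e-04 -9.83557373e-01] [ 0.40047195 -0.24452947 -3.49006574] 35.858122153333845
```

View pics/w4.png

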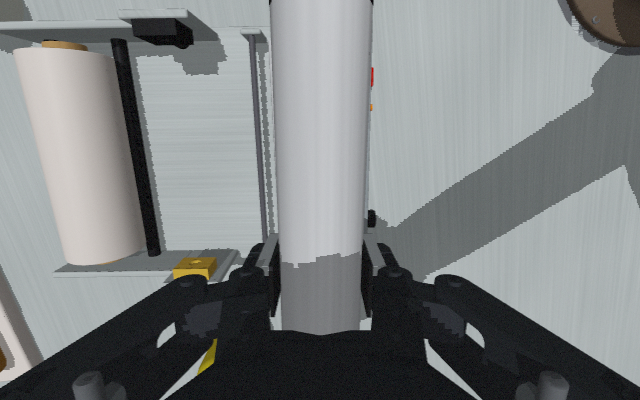

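```bash
python3 - <<'E'
from h import *
import pickle
p,s=pickle.load(open("w4.pkl","rb"))
f=p["frame"].astype(float); g=np.clip(255*(f/255)**0.6,0,255).astype(np.uint8)
save("w4a.png",g,(110,0,230,80),6.6); save("w4b.png",g,(160,225,260,295),8)
E
```

```text
(no output)
```

View pics/w4a.png

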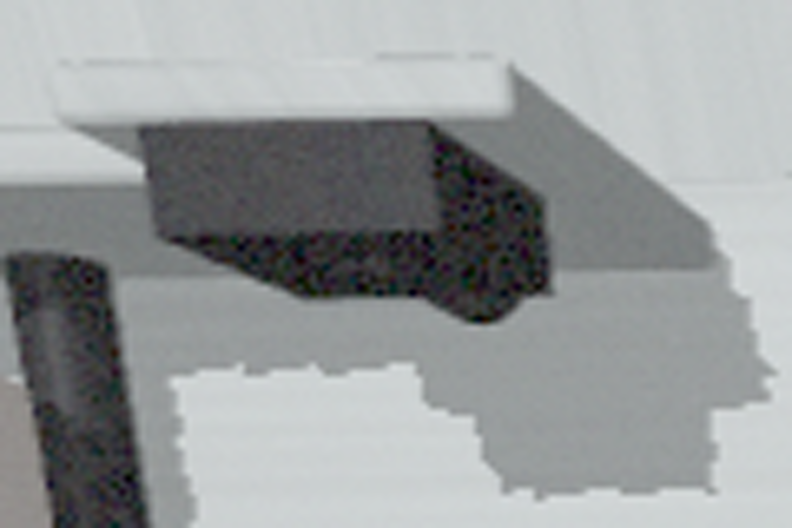

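View pics/w4b.png

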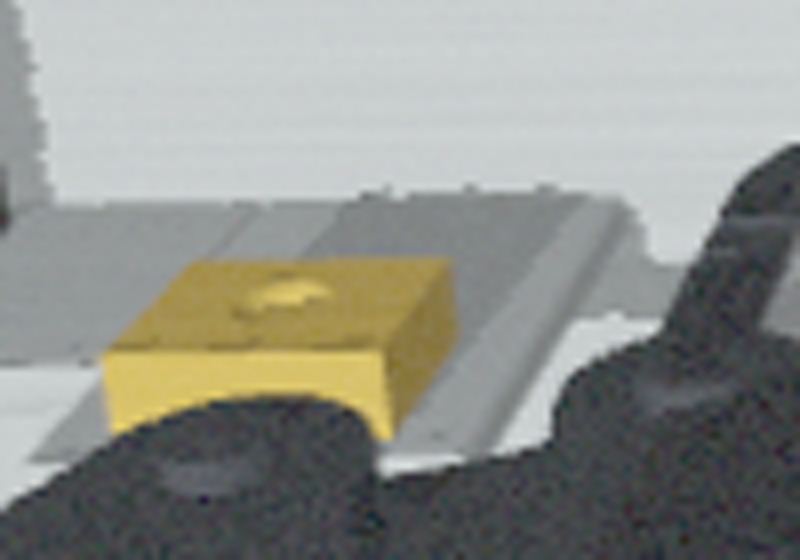

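```bash
cat > fit.py <<'E'
from h import *
import pickle
from scipy.optimize import least_squares
p,s=pickle.load(open("w4.pkl","rb"))
B=np.array([(105,352),(385,348),(190,258),(455,262),(390,440)])/8+[160,225]
Bw=np.array([(20,120,105),(-20,120,105),(20,120,75),(-20,120,75),(-20,134,105)],float)
K=np.array([(160,237),(438,232),(300,297),(550,293),(140,125),(432,122)])/6.6+[110,0]
Kw=np.array([(20,-120,110),(-20,-120,110),(20,-120,70),(-20,-120,70),(20,-134,110),(-20,-134,110)],float)
B-=.5;K-=.5
def pred(v):
    a=v[2];W=np.array([[np.cos(a),-np.sin(a),0],[np.sin(a),np.cos(a),0],[0,0,1]])
    o=np.array([v[0],v[1],v[4] if len(v)>4 else 0])
    return np.vstack([proj(p,o+Bw@W.T),proj(p,o+(Kw+[0,0,v[3]])@W.T)])
obs=np.vstack([B,K])
if __name__=="__main__":
  for n in (4,5):
    r=least_squares(lambda v:(pred(v)-obs).ravel(),[573,159,-.122,0,0][:n])
    print(np.round(r.x,3),np.degrees(r.x[2]),r.cost); print(np.round(pred(r.x)-obs,1).tolist())
    J=r.jac; print(np.sqrt(np.diag(np.linalg.inv(J.T@J)))*.7)
E
python3 fit.py
```

```text
[ 5.74725e+02  1.62298e+02 -1.31000e-01 -7.67000e-01] -7.530026502391654 2.321869585408145
[[-0.4, 0.2], [-0.3, 0.2], [0.4, 0.2], [-0.4, -0.8], [0.5, -0.3], [-0.6, -0.0], [0.5, -0.1], [0.7, 0.5], [0.9, 0.4], [-0.3, -0.0], [-0.7, -0.4]]
[0.39587838 0.38554404 0.00351179 1.55631562]
[ 5.74748e+02  1.62094e+02 -1.29000e-01 -2.00200e+00  5.29000e-01] -7.4046077380219515 2.2898688751557184
[[-0.4, 0.3], [-0.3, 0.2], [0.3, 0.3], [-0.4, -0.8], [0.5, -0.3], [-0.6, -0.0], [0.5, -0.2], [0.7, 0.5], [0.8, 0.4], [-0.2, 0.0], [-0.8, -0.4]]
[0.40061909 0.69083071 0.0070582  3.78626171 1.47403455]
```

```bash
cat > plan.py <<'E'
from h import *
from scipy.spatial.transform import Rotation as Rn
O=np.array([574.7,162.3,0]); YAW=np.radians(-7.45)
W=np.array([[np.cos(YAW),-np.sin(YAW),0],[np.sin(YAW),np.cos(YAW),0],[0,0,1]])
AX=159.
def target(phi,tip_y,tip_z,press=0,xo=0,mid=0.,ax=AX):
    """tool pose (world); mid: tube mid ahead of tool towards pin"""
    f=np.radians(phi); d=np.array([0,np.cos(f),-np.sin(f)]); n=np.array([0,-np.sin(f),-np.cos(f)])
    T=np.array([xo,tip_y,tip_z])-(137-press+mid)*d-ax*n
    R=np.stack([-d,[-1,0,0],n],1)
    return O+W@T, W@R
def rows(cur,tgt):
    (t0,R0),(t1,R1)=cur,tgt
    return np.round(np.r_[R0.T@(t1-t0)/200, Rn.from_matrix(R0.T@R1).as_rotvec()/np.radians(30)],3)
def wr(t): return W.T@(np.asarray(t)-O)
E
python3 - <<'E'
from plan import *
import pickle
p,s=pickle.load(open("w4.pkl","rb"))
f=p["frame"].mean(2); 
for r in (40,80,120,160,200): 
    g=np.abs(np.diff(f[r])); print(r,[(i,int(g[i])) for i in range(255,390) if g[i]>25])
R=s["tcp_rot"];t=s["tool_pos"]
for D in (155,159,163):
    # silhouettes: lines along tool x at y=±, tangent
    E=p["extrinsics"];C=-E[:3,:3].T@E[:3,3]; c=R.T@(C-t); 
    h=D-c[2]; # camera above axis, in the y-z plane: tangent points
    al=np.arcsin(19/h); yy=19*np.cos(al); zz=D-19*np.sin(al)
    for x in (0,40,80,113):
        P=np.array([[x,-yy+0,zz],[x,yy,zz]]); print(D,x,np.round(proj(p,t+P@R.T),1).tolist())
    print("ring top",proj(p,t+(R@np.array([113,0,D-19]))))
S=(t,R)
S=(np.array([428.2,201.3,451]),R)
T=target(12,108,140); print(T[0],rows(S,T))
E
```

```text
40 [(266, 55), (267, 31), (270, 68), (372, 36)]
80 [(256, 40), (257, 70), (259, 56), (264, 48), (272, 31), (370, 47), (372, 48), (373, 54)]
120 [(259, 59), (260, 29), (261, 61), (267, 47), (273, 57), (370, 40)]
160 [(256, 76), (261, 37), (262, 66), (265, 60), (269, 45), (369, 40)]
200 [(259, 85), (264, 48), (265, 58), (267, 59), (272, 48), (276, 48)]
155 0 [[277.6, 268.0], [363.3, 268.0]]
155 40 [[274.1, 178.4], [366.9, 178.5]]
155 80 [[269.9, 72.5], [371.2, 72.5]]
155 113 [[265.8, -30.8], [375.4, -30.8]]
ring top [[320.66849402 -56.22410255]]
159 0 [[278.8, 263.6], [362.0, 263.6]]
159 40 [[275.5, 176.5], [365.5, 176.5]]
159 80 [[271.5, 73.9], [369.5, 73.9]]
159 113 [[267.7, -25.5], [373.4, -25.5]]
ring top [[320.64830975 -49.11257594]]
163 0 [[280.0, 259.5], [360.9, 259.5]]
163 40 [[276.8, 174.6], [364.2, 174.7]]
163 80 [[273.1, 75.2], [368.0, 75.3]]
163 113 [[269.5, -20.6], [371.6, -20.5]]
ring top [[320.62973445 -42.56793449]]
[575.61433494 169.29220952 324.00937016] [ 0.048 -0.753  0.634  0.006  0.397 -0.035]
```

```bash
python3 - <<'E'
from plan import *
import pickle
p=pickle.load(open("w1.pkl","rb"))
q=ray(p,[(322,49.3-.5+.5),(322,64),(322,304.3),(322,314)],44); print(q, np.linalg.norm(np.diff(q,axis=0),axis=1))
p,s=pickle.load(open("w4.pkl","rb"))
f=p["frame"].mean(2).astype(int)
for c in (270,271,272,273,275,280,300,360,366,368,369,370,371): print(c,f[:16,c].tolist())
R=s["tcp_rot"];t=s["tool_pos"]
for D in (157,159):
  for x in (98,101,104,107):
    th=np.radians([-78,-60,0,60,78]); P=np.stack([x+0*th,19*np.sin(th),D-19*np.cos(th)],1); print(D,x,np.round(proj(p,t+P@R.T),1).tolist())
E
```

```text
[[ 449.74647773 -218.98972063   44.        ]
 [ 459.78030992 -220.45707351   44.        ]
 [ 663.72447129 -250.28197454   44.        ]
 [ 673.93970454 -251.7758556    44.        ]] [ 10.14055782 206.11342915  10.32388837]
270 [19, 23, 53, 75, 104, 118, 117, 117, 119, 114, 112, 115, 114, 115, 113, 111]
271 [76, 84, 111, 130, 130, 128, 129, 132, 127, 129, 130, 127, 127, 128, 126, 126]
272 [144, 144, 143, 144, 143, 142, 143, 141, 142, 141, 140, 138, 139, 140, 136, 140]
273 [148, 150, 149, 149, 150, 150, 151, 148, 147, 148, 148, 149, 148, 149, 149, 146]
275 [155, 154, 153, 155, 155, 155, 153, 151, 154, 154, 154, 153, 154, 153, 154, 153]
280 [165, 166, 166, 165, 166, 166, 166, 166, 166, 165, 165, 166, 165, 164, 166, 166]
300 [192, 192, 191, 191, 191, 191, 191, 192, 191, 190, 190, 191, 190, 190, 191, 190]
360 [170, 171, 169, 170, 171, 169, 170, 167, 170, 170, 169, 168, 167, 168, 169, 170]
366 [153, 156, 153, 154, 154, 152, 152, 153, 154, 153, 153, 152, 154, 153, 152, 153]
368 [155, 154, 152, 151, 152, 150, 152, 150, 153, 150, 152, 152, 150, 152, 148, 150]
369 [141, 148, 147, 146, 147, 143,
[... 183 characters left out ...]
23, 123, 123, 121, 120, 126, 124]
157 98 [[268.7, 19.0], [272.3, 14.0], [320.6, 4.3], [368.9, 14.1], [372.4, 19.0]]
157 101 [[268.3, 9.5], [271.9, 4.1], [320.6, -6.7], [369.2, 4.1], [372.8, 9.6]]
157 104 [[268.0, -0.0], [271.6, -6.0], [320.6, -17.9], [369.6, -6.0], [373.2, 0.0]]
157 107 [[267.6, -9.7], [271.2, -16.3], [320.6, -29.3], [370.0, -16.2], [373.6, -9.7]]
159 98 [[269.6, 20.6], [273.2, 15.9], [320.6, 6.5], [368.0, 15.9], [371.5, 20.7]]
159 101 [[269.2, 11.4], [272.8, 6.1], [320.6, -4.3], [368.3, 6.2], [371.9, 11.4]]
159 104 [[268.9, 2.0], [272.5, -3.8], [320.6, -15.2], [368.7, -3.7], [372.3, 2.0]]
159 107 [[268.5, -7.5], [272.1, -13.8], [320.6, -26.3], [369.1, -13.8], [372.6, -7.5]]
```

```bash
python3 -m jog '[[0.048,-0.753,0.3,0.006,0.2,-0.035,1],[0.048,-0.753,0.5,0.006,0.397,-0.035,1],[0.048,-0.753,0.634,0.006,0.397,-0.035,1],[0.048,-0.753,0.634,0.006,0.397,-0.035,1],[0.048,-0.753,0.634,0.006,0.397,-0.035,1],[0.048,-0.753,0.634,0.006,0.397,-0.035,1]]'; python3 - <<'E'
from plan import *
import pickle
p=env.snapshot("wrist"); save("w5.png",p["frame"])
s=env.get_state(); pickle.dump((p,s),open("w5.pkl","wb"))
print(s["tool_pos"],s["joints"],s["contact_force"],s["moment"],s["finger_gap"])
T=target(12,108,140); print("err to target, rows",T[0]-s["tool_pos"],rows((s["tool_pos"],s["tcp_rot"]),T))
for c in ("top","scene"):
    q=env.snapshot(c); pickle.dump(q,open(c+"5.pkl","wb")); save(c+"5.png",q["frame"],(190,130,340,250) if c=="top" else (280,100,440,240),5)
E
```

```text
t: 8.45
tool_pos: [575.2, 170.4, 327.3]
tcp_rot: [[-0.125, -0.992, -0.023], [-0.971, 0.127, -0.204], [0.205, -0.003, -0.979]]
contact_force: [-0.4, -0.6, -2.6]
finger_gap: 36.9
[575.06338068 170.70785154 327.59844033] [ 0.32643109  0.32116348  0.03048937  1.36796489 -0.1870782  -1.10906241] [-0.21205153  0.13765112 -2.78571184] [ 0.2821899  -0.00822426 -0.00207359] 36.29615815636249
err to target, rows [ 0.55095427 -1.41564202 -3.58907017] [ 0.003 -0.004  0.019 -0.009  0.006  0.005]
```

View pics/w5.png

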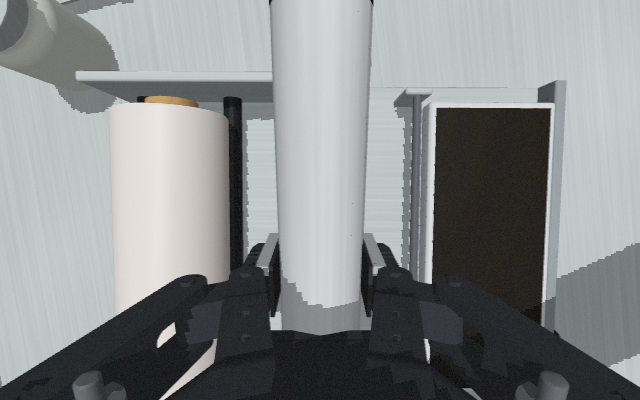

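View pics/top5.png

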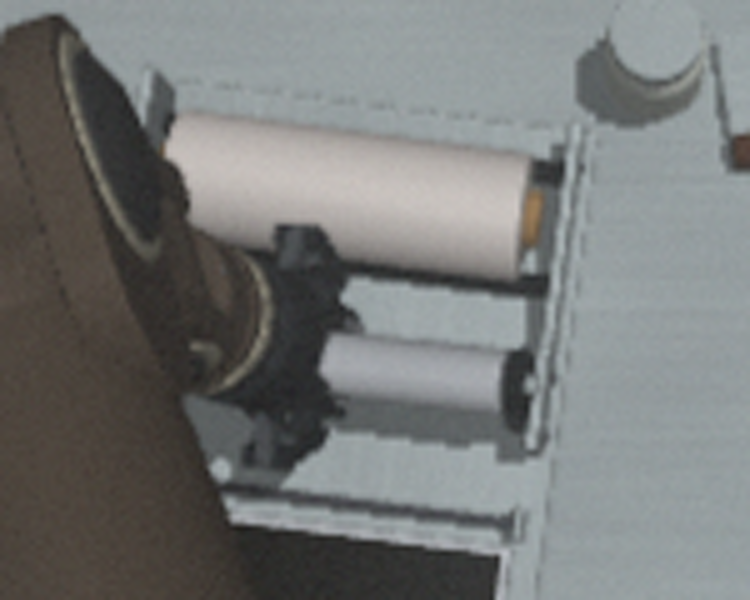

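View pics/scene5.png

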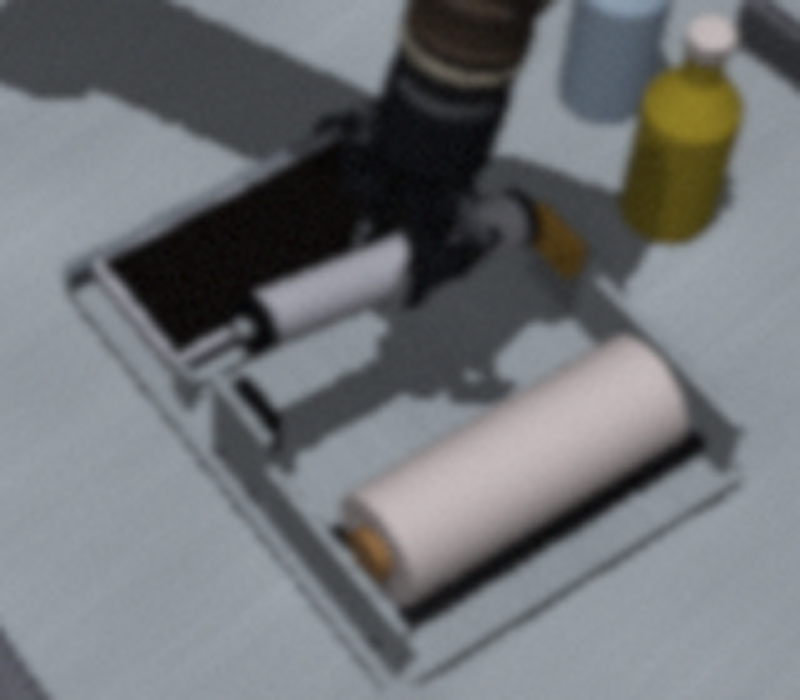

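```bash
python3 - <<'E'
from plan import *
s=env.get_state()
print(s["t"],s["tool_pos"],wr(s["tool_pos"]))
c=(s["tool_pos"],s["tcp_rot"])
T=target(12,108,140,mid=-.5); print(rows(c,T)); print(rows(c,target(12,108,90,mid=-.5)))
E
```

```text
8.6 [574.99997954 170.97590004 327.44256919] [ -0.82747816   8.6415571  327.44256919]
[ 0.002 -0.004  0.018 -0.009  0.006  0.006]
[-0.049 -0.003  0.263 -0.009  0.006  0.006]
```

```bash
python3 -m jog '[[-0.012,-0.003,0.066,-0.009,0.006,0.006,1],[-0.025,-0.003,0.13,-0.009,0.006,0.006,1],[-0.049,-0.003,0.263,-0.009,0.006,0.006,1],[-0.049,-0.003,0.263,-0.009,0.006,0.006,1],[-0.049,-0.003,0.263,-0.009,0.006,0.006,1]]'; python3 - <<'E'
from plan import *
import pickle
s=env.get_state(); c=(s["tool_pos"],s["tcp_rot"])
print(s["tool_pos"],wr(s["tool_pos"]),s["contact_force"],s["moment"])
print(rows(c,target(12,108,90,mid=-.5)))
for cm in ("wrist","scene"):
    q=env.snapshot(cm); pickle.dump(q,open(cm+"6.pkl","wb")); save(cm+"6.png",q["frame"],None if cm=="wrist" else (280,100,440,240),1 if cm=="wrist" else 5)
E
```

```text
t: 9.22
tool_pos: [575.9, 169.5, 272.0]
tcp_rot: [[-0.126, -0.992, -0.03], [-0.97, 0.13, -0.208], [0.21, 0.003, -0.978]]
contact_force: [-0.1, -1.1, -3.1]
finger_gap: 36.2
[575.90225583 169.49933105 271.99759585] [2.58634793e-01 7.29444272e+00 2.71997596e+02] [-0.07532065 -1.10792615 -3.10704109] [ 0.21471974 -0.06715781  0.01289561]
[ 0.001  0.001 -0.01   0.006 -0.003  0.001]
```

View pics/scene6.png

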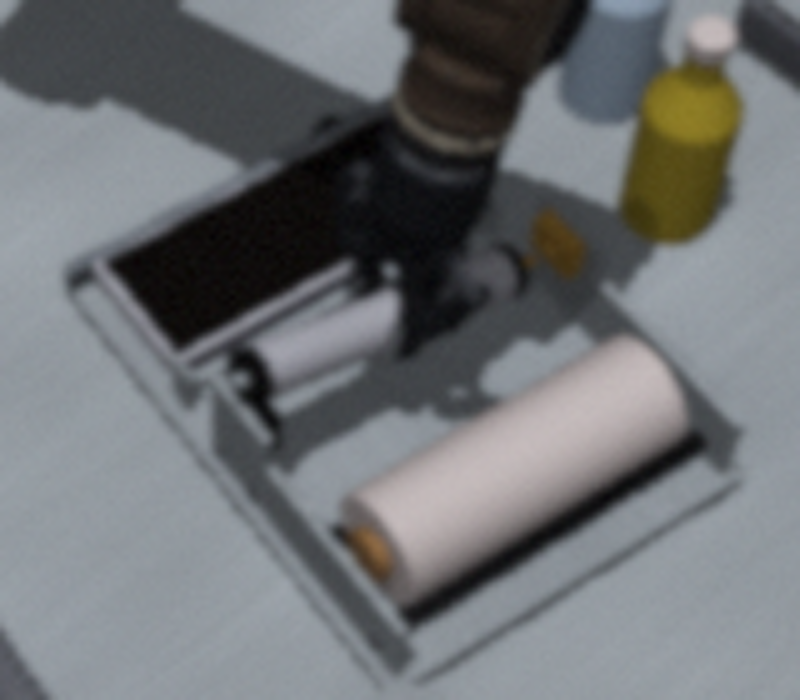

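View pics/wrist6.png

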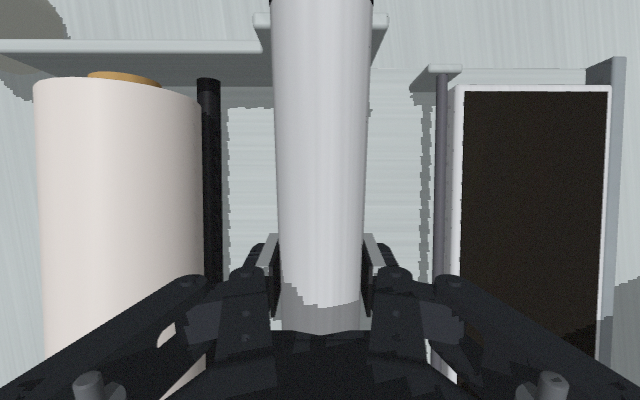

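```bash
python3 - <<'E'
from plan import *
L=[]
for i in range(4):
    s=env.get_state(); L.append(np.r_[wr(s["tool_pos"]),s["contact_force"]]); q=env.snapshot("wrist")
L=np.array(L); print(np.round(L,1)); 
print(rows((s["tool_pos"]*0+O+W@L[:,:3].mean(0),s["tcp_rot"]),target(12,108,90,mid=-.5)))
E
```

```text
[[ 5.000e-01  7.400e+00  2.728e+02 -3.000e-01  3.000e-01 -2.500e+00]
 [ 6.000e-01  7.400e+00  2.728e+02 -3.000e-01 -3.000e-01 -2.900e+00]
 [ 5.000e-01  7.400e+00  2.728e+02 -3.000e-01 -1.000e-01 -3.800e+00]
 [ 5.000e-01  7.400e+00  2.727e+02  2.000e-01  4.000e-01 -3.400e+00]]
[ 0.     0.003 -0.006  0.003 -0.002 -0.   ]
```

```bash
python3 -m jog '[[0,0.003,-0.005,0.003,0,0,1],[-0.02,0.003,-0.009,0.003,0,0,1],[-0.039,0.003,-0.013,0.003,0,0,1],[-0.059,0.003,-0.018,0.003,0,0,1],[-0.069,0.003,-0.02,0.003,0,0,1],[-0.078,0.003,-0.022,0.003,0,0,1],[-0.078,0.003,-0.022,0.003,0,0,1]]'; cat > st.py <<'E'
from plan import *
import sys
s=env.get_state(); R=W.T@s["tcp_rot"]
d=-R[:,0]; n=R[:,2]; t=wr(s["tool_pos"]); mid=t+AX*n
np.set_printoptions(suppress=True,precision=2)
print("t",s["t"],"tcp",t,"F(w)",W.T@s["contact_force"],"M",W.T@s["moment"],"phi",np.degrees(np.arcsin(-d[2])),"yawerr",np.degrees(d[0]))
print("tip0",mid+136.5*d,"stub",mid-121.5*d,"gap",s["finger_gap"])
E
python3 st.py
```

```text
t: 10.4
tool_pos: [577.4, 185.7, 272.8]
tcp_rot: [[-0.126, -0.992, -0.028], [-0.97, 0.13, -0.208], [0.21, 0.001, -0.978]]
contact_force: [-0.4, 0.5, -2.6]
finger_gap: 36.2
t 10.4 tcp [ -0.32  23.51 272.79] F(w) [-0.45  0.49 -2.63] M [ 0.27 -0.01  0.03] phi 12.094013384278869 yawerr -0.016785337680764477
tip0 [ -0.55 123.67  88.72] stub [  -0.47 -128.61  142.78] gap 36.22100426887648
```

```bash
python3 -m jog '[[-0.009,0,-0.007,0,0,0,1],[-0.019,0,-0.009,0,0,0,1],[-0.019,0,-0.009,0,0,0,1]]'; python3 st.py;  python3 -m jog '[[-0.01,0,-0.002,0,0,0,1],[-0.02,0,-0.004,0,0,0,1],[-0.02,0,-0.004,0,0,0,1]]'; python3 st.py
```

```text
t: 10.78
tool_pos: [578.0, 189.7, 273.9]
tcp_rot: [[-0.127, -0.992, -0.028], [-0.97, 0.13, -0.208], [0.209, 0.001, -0.978]]
contact_force: [-0.0, 0.3, -3.5]
finger_gap: 36.4
t 10.775 tcp [ -0.31  27.62 273.86] F(w) [-0.07  0.27 -3.5 ] M [ 0.31 -0.03  0.02] phi 12.087779834281113 yawerr -0.01598844510728896
tip0 [ -0.51 127.8   89.8 ] stub [  -0.44 -124.48  143.82] gap 36.40253862202066
t: 11.15
tool_pos: [578.4, 192.9, 273.7]
tcp_rot: [[-0.127, -0.991, -0.029], [-0.969, 0.13, -0.21], [0.212, 0.001, -0.977]]
contact_force: [-0.5, -5.2, -1.9]
finger_gap: 36.2
t 11.15 tcp [ -0.34  30.78 273.68] F(w) [ 0.18 -5.21 -1.91] M [-0.88 -0.    0.01] phi 12.2543357910273 yawerr 0.01925308107947006
tip0 [ -0.5  130.42  89.33] stub [  -0.59 -121.7   144.09] gap 36.20106071820147
```

```bash
python3 -m jog '[[-0.012,0,0,0,0,0,1],[-0.024,0,0,0,0,0,1],[-0.036,0,0,0,0,0,1],[-0.036,0,0,0,0,0,1]]'; python3 st.py;  python3 -m jog '[[-0.012,0,0,0,0,0,1],[-0.024,0,0,0,0,0,1],[-0.024,0,0,0,0,0,1]]'; python3 st.py
```

```text
t: 11.65
tool_pos: [579.1, 199.4, 272.1]
tcp_rot: [[-0.127, -0.991, -0.029], [-0.969, 0.131, -0.212], [0.214, 0.001, -0.977]]
contact_force: [-0.8, -7.6, -0.6]
finger_gap: 36.4
t 11.65 tcp [ -0.39  37.32 272.14] F(w) [ 0.23 -7.61 -0.59] M [-1.37 -0.01 -0.02] phi 12.336182779907238 yawerr 0.036887484043352854
tip0 [ -0.54 136.7   87.65] stub [  -0.7  -115.34  142.77] gap 36.4059893085605
t: 12.02
tool_pos: [579.7, 203.4, 271.2]
tcp_rot: [[-0.128, -0.991, -0.029], [-0.968, 0.131, -0.213], [0.215, 0.001, -0.977]]
contact_force: [-1.8, -10.5, 0.6]
finger_gap: 36.3
t 12.025 tcp [ -0.4   41.44 271.19] F(w) [ -0.44 -10.68   0.62] M [-1.87 -0.05 -0.02] phi 12.432753725490192 yawerr 0.059077643367320465
tip0 [ -0.48 140.51  86.53] stub [  -0.75 -111.44  142.08] gap 36.32326445786676
```

```bash
python3 - <<'E'
from plan import *
s=env.get_state(); c=(s["tool_pos"],s["tcp_rot"])
for ph in (10,8,6,4,2,0): print(ph,rows(c,target(ph,128.3,89.8,13.3,mid=-.5,xo=-.2)).tolist())
E
```

```text
10 [0.03, -0.001, 0.024, 0.003, -0.081, -0.002]
8 [0.056, -0.001, 0.047, 0.003, -0.148, -0.002]
6 [0.082, -0.001, 0.071, 0.003, -0.214, -0.002]
4 [0.107, -0.001, 0.096, 0.003, -0.281, -0.002]
2 [0.13, -0.001, 0.122, 0.003, -0.348, -0.002]
0 [0.153, -0.001, 0.148, 0.002, -0.414, -0.002]
```

```bash
python3 -m jog '[[0.015,-0.001,0.012,0.002,-0.04,0,1],[0.03,-0.001,0.024,0.003,-0.081,-0.002,1],[0.056,-0.001,0.047,0.003,-0.148,-0.002,1],[0.082,-0.001,0.071,0.003,-0.214,-0.002,1],[0.082,-0.001,0.071,0.003,-0.214,-0.002,1]]'; python3 st.py; python3 - <<'E'
from plan import *
s=env.get_state(); c=(s["tool_pos"],s["tcp_rot"])
for ph in (6,4,2,0): print(ph,rows(c,target(ph,128.3,89.8,13.3,mid=-.5,xo=-.2)).tolist())
E
```

```text
t: 12.65
tool_pos: [577.1, 184.0, 260.3]
tcp_rot: [[-0.13, -0.991, -0.014], [-0.986, 0.131, -0.103], [0.104, 0.001, -0.995]]
contact_force: [-0.9, -9.5, -1.8]
finger_gap: 36.2
t 12.65 tcp [ -0.45  21.86 260.32] F(w) [ 0.34 -9.51 -1.79] M [-1.86  0.11  0.05] phi 5.981992838615273 yawerr 0.05306142774280687
tip0 [ -0.43 141.05  87.96] stub [  -0.67 -115.55  114.85] gap 36.21649871863782
6 [-0.002, -0.001, -0.003, 0.001, 0.001, -0.002]
4 [0.025, -0.001, 0.019, 0.001, -0.066, -0.002]
2 [0.052, -0.001, 0.042, 0.001, -0.133, -0.002]
0 [0.077, -0.001, 0.066, 0.001, -0.199, -0.002]
```

```bash
python3 -m jog '[[0.012,-0.001,0.008,0.001,-0.033,0,1],[0.025,-0.001,0.019,0.001,-0.066,-0.002,1],[0.038,-0.001,0.03,0.001,-0.1,-0.002,1],[0.052,-0.001,0.042,0.001,-0.133,-0.002,1],[0.052,-0.001,0.042,0.001,-0.133,-0.002,1]]'; python3 st.py; python3 -m jog '[[0.012,0,0.012,0,-0.033,0,1],[0.025,0,0.024,0,-0.066,0,1],[0.025,0,0.024,0,-0.066,0,1],[0.025,0,0.024,0,-0.066,0,1]]'; python3 st.py; python3 - <<'E'
from h import *
p=env.snapshot("wrist"); save("w7.png",p["frame"])
E
```

```text
t: 13.28
tool_pos: [575.8, 173.2, 252.7]
tcp_rot: [[-0.129, -0.992, -0.005], [-0.991, 0.129, -0.035], [0.035, 0.001, -0.999]]
contact_force: [-1.7, -10.5, -1.5]
finger_gap: 36.2
t 13.275 tcp [ -0.32  10.9  252.74] F(w) [ -0.31 -10.62  -1.47] M [-1.98  0.11 -0.01] phi 2.0257523749878255 yawerr -0.017251132517782646
tip0 [ -0.44 141.7   89.02] stub [  -0.37 -116.14   98.14] gap 36.16414481248376
t: 13.78
tool_pos: [575.2, 168.2, 248.2]
tcp_rot: [[-0.129, -0.992, -0.001], [-0.992, 0.129, -0.001], [0.001, 0.0, -1.0]]
contact_force: [-1.4, -9.5, -3.3]
finger_gap: 36.3
t 13.775 tcp [ -0.28   5.95 248.16] F(w) [-0.17 -9.61 -3.26] M [-2.07  0.08  0.07] phi 0.054648024185163895 yawerr -0.028168205246834322
tip0 [ -0.42 142.3   89.03] stub [  -0.29 -115.7    89.28] gap 36.28147166087584
```

View pics/w7.png

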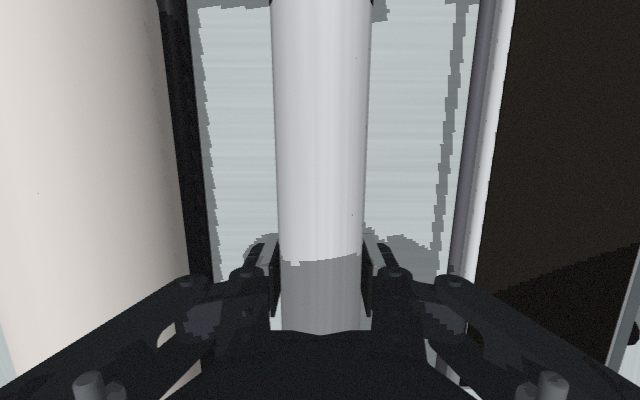

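```bash
python3 -m jog '[[0.01,0,0,0,0,0,1],[0.02,0,0,0,0,0,1],[0.02,0,0,0,0,0,1]]'; python3 st.py; python3 -m jog '[[0.005,0,0,0,0,0,1],[0.01,0,0,0,0,0,1],[0.01,0,0,0,0,0,1]]'; python3 st.py
```

```text
t: 14.2
tool_pos: [574.7, 164.5, 248.2]
tcp_rot: [[-0.129, -0.992, -0.0], [-0.992, 0.129, -0.0], [0.0, 0.0, -1.0]]
contact_force: [-1.6, -8.6, -1.4]
finger_gap: 36.2
t 14.2 tcp [ -0.25   2.2  248.21] F(w) [-0.51 -8.73 -1.43] M [-1.73  0.11  0.07] phi 0.006922745886983701 yawerr -0.0431605638404983
tip0 [ -0.42 138.68  89.2 ] stub [  -0.23 -119.32   89.23] gap 36.19453877312463
t: 14.58
tool_pos: [574.5, 162.7, 248.2]
tcp_rot: [[-0.129, -0.992, -0.0], [-0.992, 0.129, 0.0], [-0.0, 0.0, -1.0]]
contact_force: [-0.9, -7.8, -2.1]
finger_gap: 36.3
t 14.575 tcp [ -0.23   0.39 248.23] F(w) [ 0.11 -7.83 -2.05] M [-1.61  0.06  0.03] phi -0.01479677617241132 yawerr -0.05355912712058856
tip0 [ -0.42 136.93  89.26] stub [  -0.18 -121.07   89.19] gap 36.26729421658588
```

```bash
python3 -m jog '[[0.005,0,0,0,0,0,1],[0.008,0,0,0,0,0,1],[0.008,0,0,0,0,0,1]]'; python3 st.py; python3 -m jog '[[0.005,0,0,0,0,0,1],[0.005,0,0,0,0,0,1]]'; python3 st.py
```

```text
t: 14.95
tool_pos: [574.3, 161.3, 248.2]
tcp_rot: [[-0.129, -0.992, -0.0], [-0.992, 0.129, 0.001], [-0.001, 0.0, -1.0]]
contact_force: [-1.5, -7.0, -2.0]
finger_gap: 36.4
t 14.95 tcp [ -0.22  -1.08 248.25] F(w) [-0.62 -7.17 -1.98] M [-1.56  0.12 -0.01] phi -0.03398684395647907 yawerr -0.06195401994550886
tip0 [ -0.42 135.51  89.33] stub [  -0.14 -122.49   89.18] gap 36.392161601721504
t: 15.2
tool_pos: [574.2, 160.3, 248.3]
tcp_rot: [[-0.129, -0.992, -0.0], [-0.992, 0.129, 0.001], [-0.001, 0.0, -1.0]]
contact_force: [-1.6, -7.6, -3.6]
finger_gap: 36.5
t 15.2 tcp [ -0.19  -2.02 248.3 ] F(w) [-0.64 -7.73 -3.58] M [-1.36  0.06  0.07] phi -0.04623789637751931 yawerr -0.062401434148920305
tip0 [ -0.38 134.61  89.41] stub [  -0.1  -123.39   89.2 ] gap 36.50209950851951
```

```bash
python3 -m jog '[[0.005,0,0,0,0,0,1],[0.01,0,0,0,0,0,1],[0.01,0,0,0,0,0,1]]'; python3 st.py; python3 -m jog '[[0.005,0,0,0,0,0,1],[0.008,0,0,0,0,0,1],[0.008,0,0,0,0,0,1]]'; python3 st.py
```

```text
t: 15.58
tool_pos: [574.0, 158.5, 248.3]
tcp_rot: [[-0.128, -0.992, -0.0], [-0.992, 0.128, 0.001], [-0.001, 0.0, -1.0]]
contact_force: [-0.5, -6.7, -1.9]
finger_gap: 35.8
t 15.575 tcp [ -0.17  -3.89 248.32] F(w) [ 0.36 -6.7  -1.88] M [-1.3   0.05 -0.02] phi -0.0692256964063007 yawerr -0.07011480078259982
tip0 [ -0.37 132.81  89.48] stub [  -0.05 -125.19   89.17] gap 35.79643086037938
t: 15.95
tool_pos: [573.8, 157.0, 248.3]
tcp_rot: [[-0.128, -0.992, -0.0], [-0.992, 0.128, 0.002], [-0.002, 0.0, -1.0]]
contact_force: [-1.1, -6.6, -3.1]
finger_gap: 36.0
t 15.95 tcp [ -0.18  -5.37 248.34] F(w) [-0.23 -6.65 -3.12] M [-1.25  0.08  0.07] phi -0.09001327423092045 yawerr -0.07427568451886543
tip0 [ -0.39 131.38  89.55] stub [  -0.06 -126.62   89.14] gap 36.01358446007454
```

```bash
python3 -m jog '[[0.005,0,0,0,0,0,1],[0.008,0,0,0,0,0,1],[0.008,0,0,0,0,0,1]]'; python3 st.py; python3 - <<'E'
from h import *
p=env.snapshot("wrist"); save("w8.png",p["frame"])
p=env.snapshot("scene"); save("s8.png",p["frame"],(280,100,440,240),5)
p=env.snapshot("top"); save("t8.png",p["frame"],(190,130,340,250),5)
E
```

```text
t: 16.32
tool_pos: [573.6, 155.5, 248.3]
tcp_rot: [[-0.128, -0.992, -0.0], [-0.992, 0.128, 0.002], [-0.002, 0.0, -1.0]]
contact_force: [-1.2, -6.0, -2.2]
finger_gap: 36.0
t 16.325 tcp [ -0.17  -6.86 248.33] F(w) [-0.4  -6.12 -2.17] M [-1.13  0.09  0.06] phi -0.10817506116648856 yawerr -0.08270832282580848
tip0 [ -0.4  129.94  89.59] stub [  -0.03 -128.05   89.1 ] gap 36.01430819857239
```

View pics/s8.png

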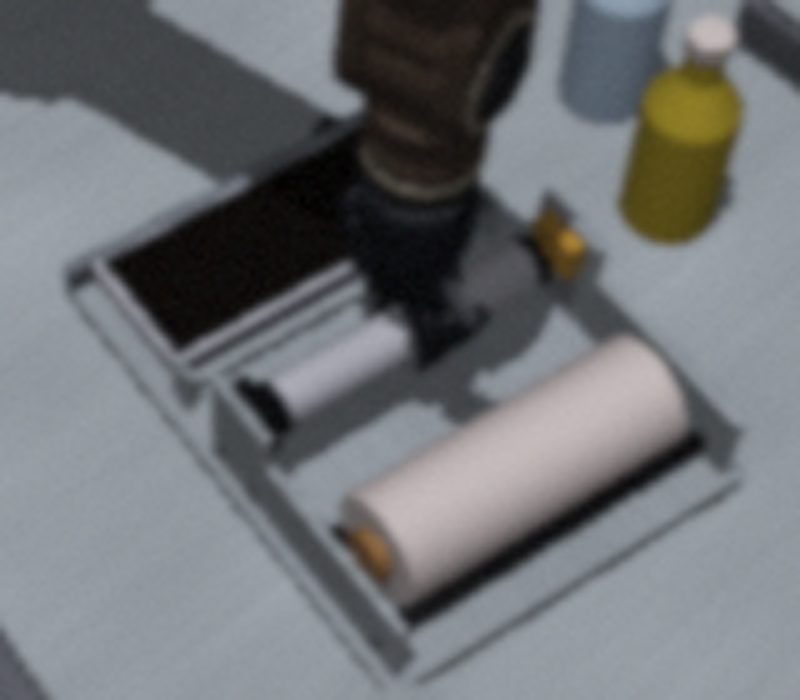

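View pics/t8.png

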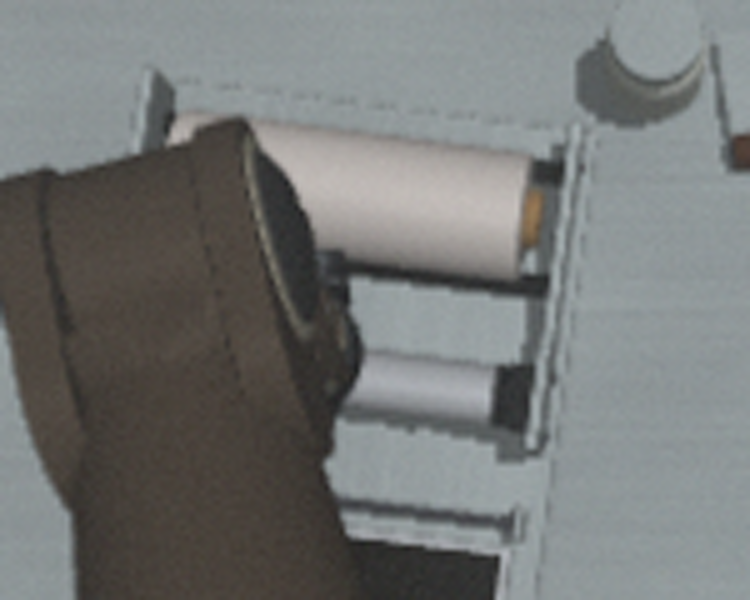

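```bash
python3 -m jog '[[0,0,0,0,0,0,0.5],[0,0,0,0,0,0,0.35],[0,0,0,0,0,0,0.3],[0,0,0,0,0,0,0.3],[0,0,0,0,0,0,0.3]]'; python3 st.py; python3 - <<'E'
from h import *
p=env.snapshot("wrist"); save("w9.png",p["frame"])
E
```

```text
t: 17.1
tool_pos: [574.1, 156.6, 248.8]
tcp_rot: [[-0.127, -0.992, 0.001], [-0.992, 0.127, 0.005], [-0.005, -0.001, -1.0]]
contact_force: [0.4, 1.4, 0.4]
finger_gap: 59.6
t 17.1 tcp [  0.13  -5.75 248.8 ] F(w) [0.22 1.48 0.36] M [-0.01 -0.02  0.  ] phi -0.306841677487919 yawerr -0.1364312156411654
tip0 [ -0.08 131.6   90.53] stub [   0.54 -126.39   89.15] gap 59.559648063554754
```

View pics/w9.png

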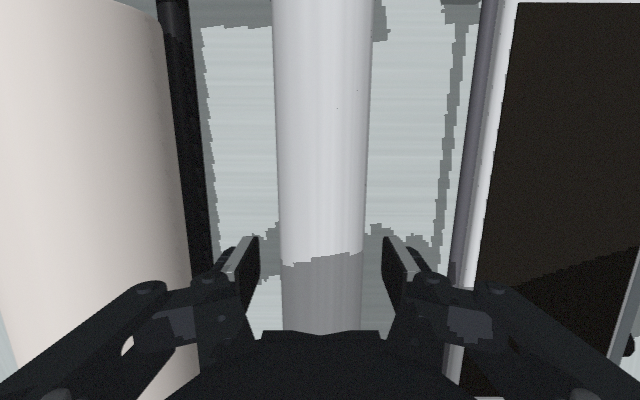

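Fingers are clear of the roller, with the pads at (245,270) and (400,270) and a gap on both sides of the tube. Retracting upward.

```bash
python3 -m jog '[[0,0,-0.1,0,0,0,0.3],[0,0,-0.3,0,0,0,0.3],[0,0,-0.6,0,0,0,0.3],[0,0,-0.9,0,0,0,0.3],[0,0.3,-0.95,0,0,0,0.3],[0,0.6,-0.95,0,0,0,0.3],[0,0.75,-0.95,0,0,0,0.3],[0,0.75,-0.95,0,0,0,0.3],[0,0.75,-0.95,0,0,0,0.3]]'; python3 - <<'E'
from h import *
import pickle
p=env.snapshot("wrist"); save("w10.png",p["frame"]); pickle.dump(p,open("w10.pkl","wb"))
q=env.snapshot("scene"); save("s10.png",q["frame"],(280,100,440,240),5)
f=p["frame"]; g=np.clip(255*(f/255.)**0.6,0,255).astype(np.uint8); save("w10g.png",g)
E
```

```text
t: 18.27
tool_pos: [425.5, 174.7, 438.8]
tcp_rot: [[-0.127, -0.992, 0.002], [-0.992, 0.127, 0.005], [-0.006, -0.002, -1.0]]
contact_force: [0.6, 0.1, 0.2]
finger_gap: 59.4
```

View pics/w10g.png

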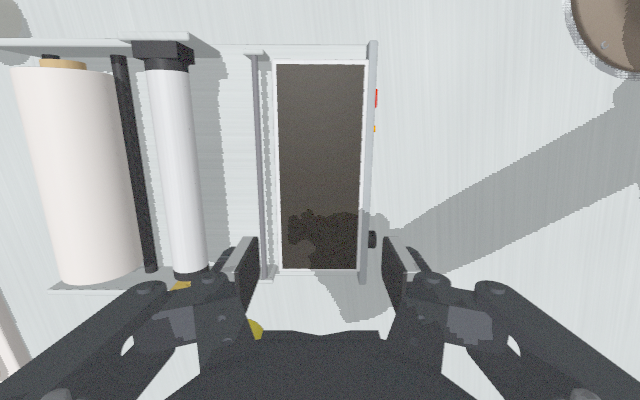

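View pics/s10.png

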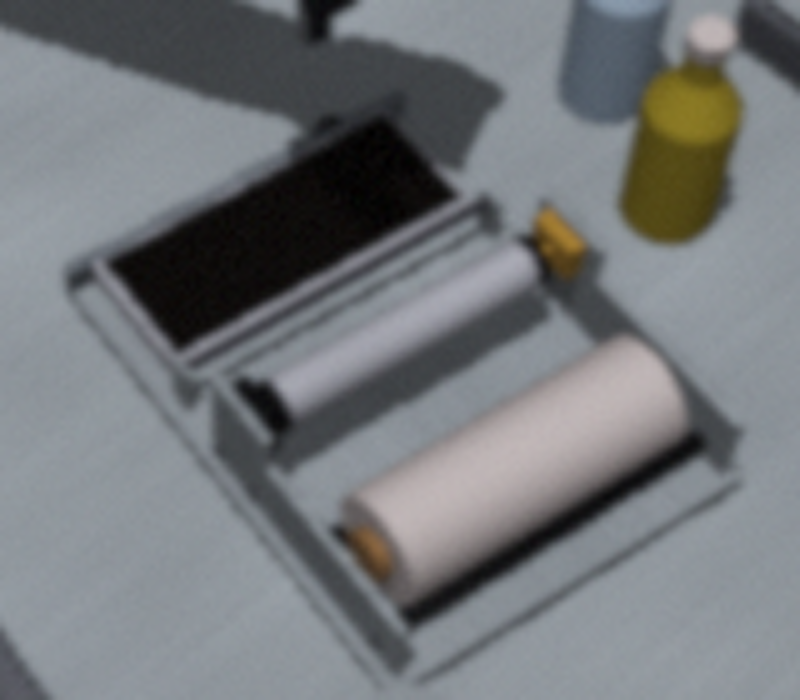

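```bash
python3 - <<'E'
from plan import *
import pickle
p=pickle.load(open("w10.pkl","rb"))
f=p["frame"]; g=np.clip(255*(f/255.)**0.5,0,255).astype(np.uint8); save("w10a.png",g,(110,25,220,85),7); save("w10b.png",g,(140,250,230,300),8)
pts=np.array([[0,-120,109],[0,-110,109],[0,96,109],[0,106,109],[0,120,105],[20,-120,109],[-20,-120,109]])
q=proj(p,O+pts@W.T); print(np.round(q,1).tolist()); print(((q-[110,25])*7).round().tolist()); print(((q-[140,250])*8).round().tolist())
E
```

```text
[[155.1, 57.4], [156.6, 69.3], [183.1, 272.9], [184.2, 281.1], [187.1, 290.3], [132.9, 57.3], [177.3, 57.4]]
[[316.0, 227.0], [326.0, 310.0], [512.0, 1735.0], [519.0, 1792.0], [540.0, 1857.0], [160.0, 226.0], [471.0, 227.0]]
[[121.0, -1541.0], [133.0, -1445.0], [345.0, 183.0], [353.0, 248.0], [377.0, 322.0], [-57.0, -1541.0], [298.0, -1541.0]]
```

View pics/w10a.png

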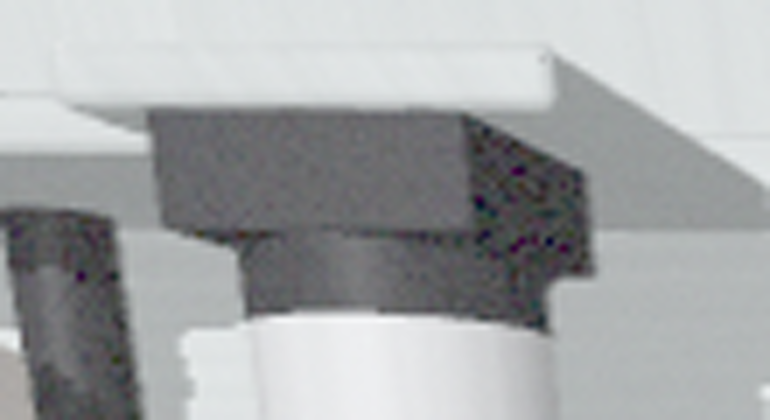

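View pics/w10b.png

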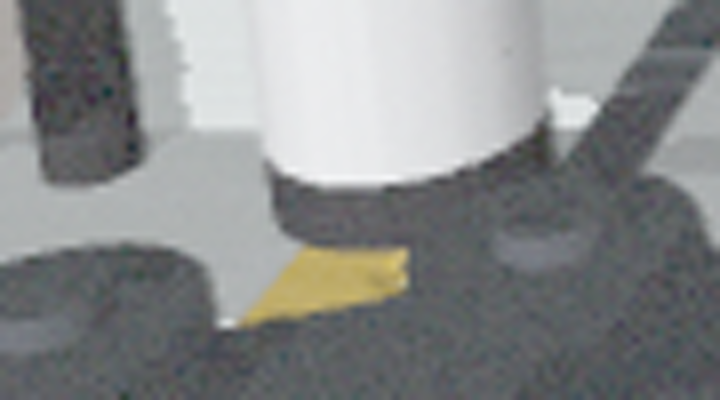

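```bash
python3 - <<'E'
from station import env
print(env.get_state()["contact_force"]); print(env.finish_job())
E
```

```text
[ 0.08179719 -0.60547265  1.00744004]
the job is handed in; nothing more can be done
None
```

The guide roller is back in the machine with both ends in their bushes. I let go of it and handed the job in at about 18 s, with no verdict reported.

**What I did:** I lifted the roller off the mat and turned it. With it tilted 12°, I set the pin in the brass bush and pressed it in about 13 mm at roughly 11 N. I then swung the roller level between the blocks and eased it to the right.

**Finding the bore:** The stub entered on the first try, about 1 mm below the middle setting. The pictures had already put the block about 1 mm low, give or take 2 mm. The force along the roller fell steadily from 9.6 N to 6.1 N as the spring eased, so the stub never caught on the block's face.

**Last checks:**
- **Seating:** After letting go, the last wrist picture shows the stub-side end ring flush against the black block. Both edges between tube and rings lie within about 0.5 pixel of where they should be with the roller home.
- **Forces:** The highest force I read was about 11 N. I read it only between moves, so a short peak during a move would not show.
- **Robot:** It touches nothing, and the tool force reads about 1 N, which is noise.
- **Bystanders:** I did not re-measure them. Those visible in the last pictures look undisturbed, and nothing I saw suggests contact.

No check failed. The one disagreement was that the arm settled up to 3 mm off the commanded height at times, so I worked from the measured pose.

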